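# Set the bench suction gate to its third click

### The arm

A 7-joint arm with a two-finger parallel gripper is mounted at the origin on a cart in front of the work surface, level with it; the furniture and walls round the work are solid. World frame = base frame: x ahead of the robot, y to its left, z up, the work surface at z = 0. Lengths are in m, angles in rad, forces in N, time in s.
With the tool pointing down it reaches from about 0.35 to 0.9 m from the base axis. Payload 8.1 kg.
Tool frame: the origin (TCP) lies at the very end of the fingers, on their centre line; the grasp point (between the pads) lies 19 mm behind it; z points along the fingers, x is the direction in which the jaws open and shut, and the axes are right-handed (so a half turn about z gives the same grasp; the last joint's range is limited). The gripper opens to 92 mm and grips with 3 to 60 N. Pads are 19 mm wide; open, the fingers measure 130 mm over their backs; the gripper's body (75 mm by 190 mm) begins 47 mm behind the grasp point.
Start: joints at [1.071, 0.434, 0.025, 1.573, -0.012, 1.134, -0.075], TCP at [0.242, -0.576, 0.2] pointing down, gripper open.
Joint ranges: [-2.62, 2.62], [-0.44, 2.09], [-1.27, 1.32], [0.08, 2.57], [-1.32, 4.46], [0.12, 2], [-2.74, 2.74]. Speed limits (rad/s): [2.22, 2.22, 3.01, 3.01, 3.14, 3.14, 3.14].

### API

Orientations are given as a rotation vector (axis times angle).
In Python, from cell import status, viewer, arm gives the robot as it stands.
- The arm moves only by the tool jog_arm, never from a script. Its argument "commands" is text: rows parted by semicolons, each of 7 numbers parted by spaces: the closure, from -1 (fully open) to 1 (shut), then the shift along the world's x, y, z normalised to -1 to 1, where 1 is 0.3 m, then the turn, a rotation vector about the world's x, y, z normalised to -1 to 1, where 1 is 2 pi rad. In form: jaw dx dy dz wx wy wz; .... A call has exactly 5 rows; each row shifts and turns the commanded pose from where the row before left it; what a row does not reach is not made up. A row lasts 1/10 s, in which the tool goes at most 50 mm and 8.59 degrees, less where a joint would pass 70% of its speed; a pose out of reach is approached as far as the arm can. A call with a number of a shift or a turn outside -1 to 1 is refused whole. A call with a gripper value outside its range is refused whole. The fingers move at their own pace and stop on an object; "force" is the grip in N (left out, the last holds). Time passes only in rows, so rows that do not move let the fingers close, or fill a call up. It gives the time, the measured TCP pose, the force and the opening at its end, in the units of the state.
- status.observe(): the state, without advancing time (a new reading comes with each control period).
- viewer.get_image(name): name is "scene" or "top"; returns a dict with "pixels" (400x640x3 uint8, red, green, blue), "z_map" (400x640 float32, m along the optical axis (not along the pixel's ray), 0 where there is no reading), "camera_matrix" (3x3 intrinsics, pixels), "k1" (the pictures are not rectified: a ray, as slopes to the right and down, at radius r is drawn at 1 + k1 r^2 times it, then the intrinsics apply), "R" (3x3) and "t" (3): a world point X has camera coordinates R X + t. Camera axes: x right, y down, z forward; pixel columns grow to the right and rows downward; lengths in m; the calibration is good to about 2 mm. A picture is of the moment at which its call begins.
- arm.sign_off(): hands the job in, once; it reports no verdict.
The state is a dict: "clock": time; "joints": joint angles; "dq": joint speeds; "joint_efforts": joint torques, N m; "position": TCP position; "ee_rot": TCP orientation; "force": force on the tool from outside, world axes, zero at the start; "ft_torque": the same for the moment, N m; "width": opening from 0.0 (shut) to 1.0 (fully open).
Only numpy, scipy, OpenCV 4.12 (cv2) and the standard library are available. Lean on these libraries where they do the work, as an engineer would, in place of code of your own. Each camera call takes 0.05 s, during which the arm holds its last target. There are 200 camera calls.

### The job

Set the suction gate on the bench to its third click: with the fingertips, push its orange lever gently all the way back to the closed end, then push it the other way click by click and leave it seated in the third notch from the closed end, never running past it. Only push the lever, do not pinch it; leave everything else where it lies, and finish with the hand clear.

Things in the scene. Friction and masses are not known exactly. Their poses are not given: they have to be found in the camera images.
- suction_gate: grey housing fixed to the table, 120x220 mm, 55 mm high, on a 140x240 mm flange; hose collar at its back, slatted inlet and shutter on top (under 6 mm high). Origin: centre of the underside. z up, x to its back (away from the robot), y along the lever's slide (+y opens). The slot runs along y at x = -30 mm; rubber stops 8 mm high on the top stand at its ends, y = -58 and +58 mm
- gate_lever (a joint): lever slide, m. 0 = closed end, paddle centre at y = -40 mm of the housing; grows along its +y to 0.08. Sprung notches at 0, 0.016 (first click), 0.032, 0.048 (third), 0.064, 0.08. Leaving a notch, either way, takes about 9 N at once, fading until, 8 mm on, the push vanishes and it snaps ahead into the next. A spring stop ends it below 0: 6 N per mm, over 9 N. Starts in or near notch 1, 2 or 3
- paddle_top (a point): top centre of the lever's upright orange paddle, 101 mm above the table. The paddle is a block 24 mm across the slide (housing x) and 14 mm along it (housing y); its flat sides reach from 67 to 101 mm above the table, on a thin 12 mm stem. It only slides along the housing's y
- red_basket: red slotted basket with a white rim holding offcuts, 134x184x66 mm; bystander standing loose on the table, to be left alone; origin at the centre of its underside
- sanding_block: brown cork sanding block, 67x112x30 mm; bystander standing loose on the table, to be left alone; origin at the centre of its underside
- caliper: digital caliper lying flat, 62x190x14 mm; bystander standing loose on the table, to be left alone; origin at the centre of its underside
- block_plane: small metal block plane, 42x155x60 mm; bystander standing loose on the table, to be left alone; origin at the centre of its underside
- glue_bottle: white squeeze glue bottle with a nozzle, 67x67x190 mm, easily knocked over; bystander standing loose on the table, to be left alone; origin at the centre of its underside

How it is judged:
By the outcome, as a careful person would: the job done as asked, in the order asked, and still so for the second after the job is handed in, with the robot touching nothing.
It also fails if it takes over 58 s, if anything falls off the work surface, if the arm or the gripper's body presses on something with over 40 N, if the wrist force passes 120 N, or if a joint passes its speed limit or range.

## Working session

There is one attempt and no reset: what is moved stays moved. The work goes in short steps, Python scripts to look and compute and a tool call to move; the robot and the scene stay as the last step left them, time stands still between calls to the robot, and variables do not carry over. Pictures are saved under pics/ and viewed, about 8 in all and at most 12, crops included, and the job is handed in when it is done.

Besides the shell and the picture viewer there is one more tool, called after "Emit:" as a command line: name --argument value ..., lists and objects as JSON in quotes. jog_arm: Moves the arm, as the interface text tells. Scaled input: -1 to 1 covers 0.3 m each way for a shift and 2 pi rad each way for a turn. Its arguments: {"type":"object","properties":{"commands":{"type":"string"},"force":{"type":"number"}},"required":["commands"]}

```bash
mkdir -p pics; cat > h.py <<'E'
import numpy as np, cv2
from cell import status, viewer, arm
def snap(name,fn=None,crop=None,scale=1):
    d=viewer.get_image(name); im=d["pixels"]
    if fn:
        c=im if crop is None else im[crop[1]:crop[3],crop[0]:crop[2]]
        c=cv2.resize(c,None,fx=scale,fy=scale,interpolation=cv2.INTER_CUBIC)
        cv2.imwrite("pics/"+fn,c[:,:,::-1])
    return d
def world(d):
    K=d["camera_matrix"]; z=d["z_map"]; h,w=z.shape
    u,v=np.meshgrid(np.arange(w),np.arange(h))
    p=np.stack([u,v],-1).reshape(-1,1,2).astype(float)
    n=cv2.undistortPoints(p,K,np.array([d["k1"],0,0,0.]),).reshape(h,w,2)
    c=np.dstack([n*z[...,None],z])
    return (c-d["t"])@d["R"]   # R^T(c-t)
E
python3 - <<'E'
from h import *
for n in("scene","top"):
    d=snap(n,n+"1.png"); W=world(d); np.save(n+"W.npy",W)
    im=d["pixels"]; hsv=cv2.cvtColor(im,cv2.COLOR_RGB2HSV)
    m=(hsv[...,0]>5)&(hsv[...,0]<20)&(hsv[...,1]>180)&(hsv[...,2]>120)&(W[...,2]>.06)
    v,u=np.nonzero(m); print(n,m.sum(),d["k1"],d["t"]); 
    if m.sum(): print(np.median(u),np.median(v),np.median(W[m],0),np.percentile(W[m],[5,95],axis=0))
print(status.observe())
E
```

```text
scene 49 -0.0007563665022376035 [0.45569493 0.27501537 0.96716464]
370.0 197.0 [ 0.4681183  -0.10670914  0.09430741] [[ 0.46123292 -0.11895972  0.07909105]
 [ 0.81332625 -0.10303738  0.36821205]]
top 2 -0.0208180612637464 [-0.02254022  0.5652609   1.16813999]
344.0 229.5 [ 0.4702013  -0.10610098  0.09784523] [[ 0.46901539 -0.10614546  0.0962212 ]
 [ 0.47138721 -0.10605649  0.09946925]]
{'clock': 0.1, 'joints': array([ 1.07136355,  0.43513861,  0.02500083,  1.57399677, -0.01160495,
        1.13397497, -0.07509246]), 'dq': array([ 0.00081753, -0.00181098, -0.00241696, -0.00204816, -0.00196488,
        0.00035461, -0.00034141]), 'joint_efforts': array([ 3.74491952e-03, -6.69128180e+01,  9.88335349e-01, -3.15148079e+01,
       -6.05315831e-02,  3.74804589e-02, -8.75820035e-06]), 'position': array([ 0.24131179, -0.57601447,  0.19933652]), 'ee_rot': array([-2.61512479e+00,  1.73973014e+00,  1.90135099e-03]), 'force': array([-0.16601632, -0.92074003, -0.33992079]), 'ft_torque': array([-0.00295822,  0.00609433,  0.00975682]), 'width': 0.9998865015433822}
```

View pics/top1.png

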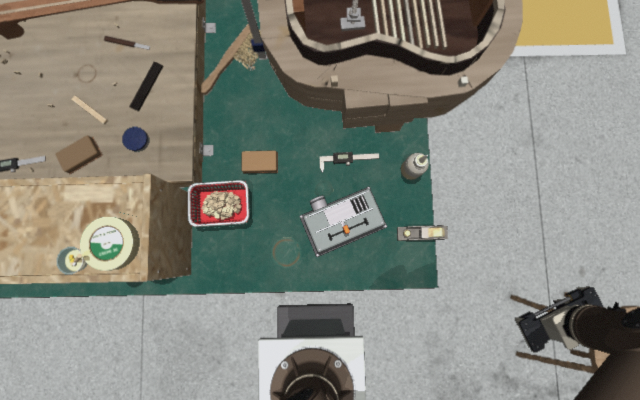

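View pics/scene1.png

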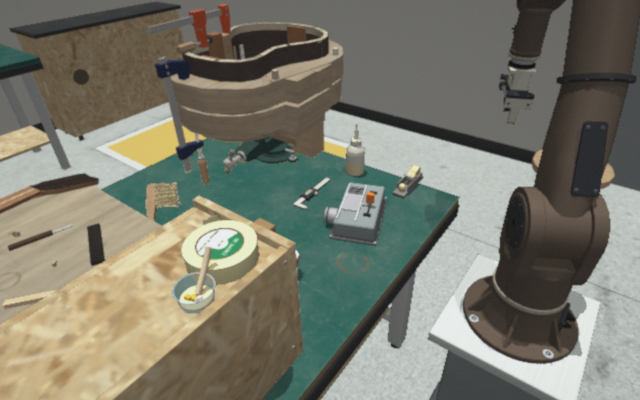

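The top view shows the gate near (343,220), its lever at (346,229), and the slot running from (330,242) to (366,221). The block plane is at (422,233) and the glue bottle at (416,165), to its right. The scene view shows the orange paddle at (370,197). Next I'll fit the housing pose.

```bash
python3 - <<'E'
from h import *
W=np.load("topW.npy"); x,y,z=W[...,0],W[...,1],W[...,2]
m=(abs(x-.48)<.16)&(abs(y+.1)<.16)
print(np.histogram(z[m],bins=np.arange(-.01,.12,.01)))
t=m&(z>.045)&(z<.066)
n,l,s,c=cv2.connectedComponentsWithStats(t.astype(np.uint8)); k=1+np.argmax(s[1:,4])
P=W[l==k]; print(len(P),np.median(P[:,2]))
r=cv2.minAreaRect(P[:,:2].astype(np.float32)); print("top rect",r, cv2.boxPoints(r))
f=m&(z>.004)&(z<.03); 
lev=m&(z>.066); print("high pts",np.round(W[lev],3), np.argwhere(lev))
S=np.load("scene"+"W.npy"); q=(abs(S[...,0]-.48)<.12)&(abs(S[...,1]+.1)<.12)&(S[...,2]>.07)&(S[...,2]<.12)
print("scene high",q.sum(),S[q].mean(0),S[q].min(0),S[q].max(0))
q2=(abs(S[...,0]-.48)<.16)&(abs(S[...,1]+.1)<.16)&(S[...,2]>.05)&(S[...,2]<.06)
r=cv2.minAreaRect(S[q2][:,:2].astype(np.float32)); print("scene rect",r,cv2.boxPoints(r))
snap("top","c1.png",(295,180,395,260),8)
snap("scene","c2.png",(320,170,420,250),8)
E
```

```text
(array([3031, 4298,   49,    4,   15,  104, 2551,  361,    1,    2,   20,
         21]), array([-0.01,  0.  ,  0.01,  0.02,  0.03,  0.04,  0.05,  0.06,  0.07,
        0.08,  0.09,  0.1 ,  0.11]))
2995 0.05593167958977142
top rect ((0.5199378728866577, -0.10169507563114166), (0.15630654990673065, 0.21994666755199432), 21.52707290649414) [[ 0.40688252 -0.02807064]
 [ 0.48758996 -0.23267476]
 [ 0.6329932  -0.17531952]
 [ 0.5522858   0.02928461]]
high pts [[ 0.394 -0.044  1.236]
 [ 0.394 -0.044  1.236]
 [ 0.394 -0.044  1.236]
 ...
 [ 0.394 -0.044  1.236]
 [ 0.394 -0.044  1.236]
 [ 0.394 -0.044  1.236]] [[  0   0]
 [  0  26]
 [  0 236]
 ...
 [399 368]
 [399 395]
 [399 485]]
scene high 87 [ 0.4670429  -0.10778275  0.08770127] [ 0.45630263 -0.12049763  0.07050066] [ 0.48040102 -0.10212018  0.10247284]
scene rect ((0.5161750912666321, -0.1016017496585846), (0.1541440486907959, 0.22367461025714874), 21.533863067626953) [[ 0.4034326  -0.02585997]
 [ 0.48553264 -0.23392226]
 [ 0.6289176  -0.17734353]
 [ 0.54681754  0.03071876]]
```

View pics/c1.png

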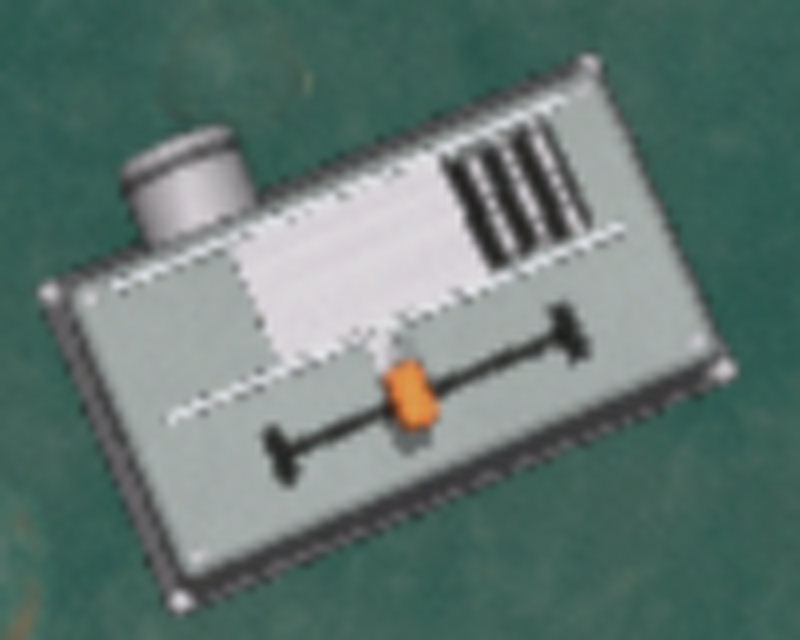

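View pics/c2.png

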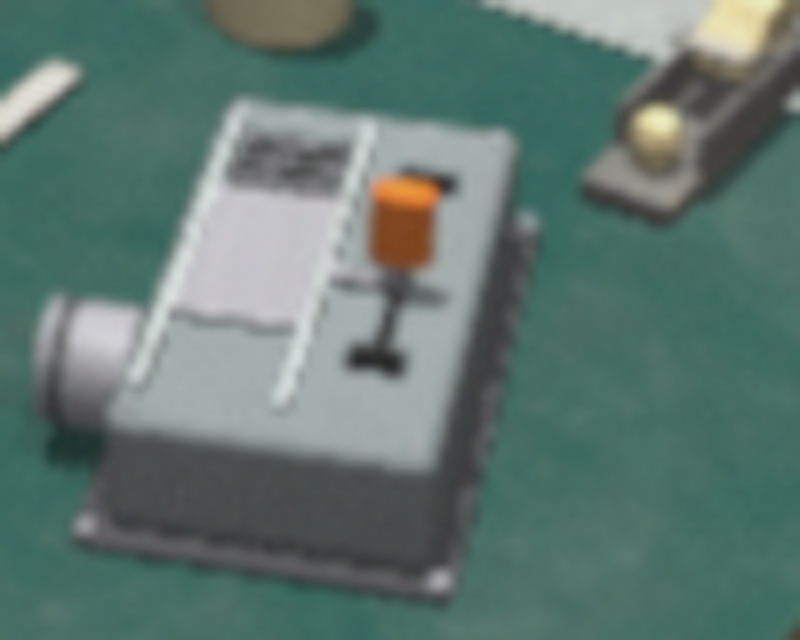

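Both crops show the paddle a little past mid-slot, about 8–10 mm on the +y side, which is probably notch 3. In the top crop it is at (411,395), between stops at (570,332) and (281,455). 
- Housing yaw is 21.5° and its centre is about (0.502, -0.108). 
- The slot centre is about (0.474, -0.119) and the slide +y direction is (-0.367, 0.930).

I'll shut the fingers, turn the tool so its y axis lies along the slide, and go above the +y side of the paddle.

Emit:
jog_arm --commands "1 0.049 0.109 0 0 0 0.0165; 1 0.049 0.109 0 0 0 0.0165; 1 0.049 0.109 0 0 0 0.0165; 1 0.049 0.109 0 0 0 0.0165; 1 0.049 0.109 0 0 0 0.0165" --force 20

```text
clock: 0.7
position: [0.3153, -0.4115, 0.2]
ee_rot: [2.976, -1.005, -0.0]
force: [0.9, -0.9, 0.2]
width: 0.615
```

Emit:
jog_arm --commands "1 0.049 0.109 0 0 0 0.0165; 1 0.049 0.109 0 0 0 0.0165; 1 0.049 0.109 0 0 0 0.0165; 1 0.049 0.109 0 0 0 0.0165; 1 0.049 0.109 0 0 0 0.0165"

```text
clock: 1.2
position: [0.3888, -0.2481, 0.2001]
ee_rot: [3.134, -0.209, 0.0]
force: [0.3, 0.6, 0.3]
width: 0.177
```

Emit:
jog_arm --commands "1 0.049 0.109 0 0 0 0.0165; 1 0.049 0.109 0 0 0 0.0165; 1 0.049 0.109 0 0 0 0.0165; 1 0.049 0.109 0 0 0 0.0165; 1 0 0 0 0 0 0"

```text
clock: 1.7
position: [0.4491, -0.1137, 0.2004]
ee_rot: [-3.108, -0.45, -0.003]
force: [-0.2, 0.0, 0.2]
width: 0.003
```

Emit:
jog_arm --commands "1 0.02 0.05 -0.05 0 0 0.007; 1 0.02 0.043 -0.05 0 0 0.007; 1 0 0 -0.05 0 0 0; 1 0 0 -0.05 0 0 0; 1 0 0 0 0 0 0"

```text
clock: 2.2
position: [0.4578, -0.0912, 0.1384]
ee_rot: [-3.089, -0.569, 0.005]
force: [-0.2, -0.6, 0.7]
width: 0.006
```

```bash
python3 - <<'E'
from h import *
d=snap("scene","c3.png",(310,140,430,240),6.6); W=world(d); d2=snap("top","c4.png",(295,180,395,260),8)
hsv=cv2.cvtColor(d["pixels"],cv2.COLOR_RGB2HSV)
C=np.array([.474,-.119]);ex=np.array([.930,.367]);ey=np.array([-.367,.930])
m=(abs(W[...,0]-.47)<.04)&(abs(W[...,1]+.11)<.04)&(hsv[...,1]>150)&(hsv[...,0]<20)&(W[...,2]>.068)&(W[...,2]<.11)
P=W[m]; r=P[:,:2]-C
print(m.sum(),np.percentile(r@ex,[2,50,98]),np.percentile(r@ey,[2,50,98]))
top=P[:,2]>.097; print("top",top.sum(),(r[top]@ey).mean(),(r[top]@ex).mean())
print(status.observe()["position"],status.observe()["ee_rot"])
E
```

```text
62 [-0.00864976 -0.00095509  0.00831708] [0.00493763 0.01406424 0.01751517]
top 18 0.00962351346763991 -0.0004988291188021887
[ 0.45912853 -0.09111962  0.14019083] [-3.08941672e+00 -5.69413648e-01  8.06992068e-04]
```

View pics/c3.png

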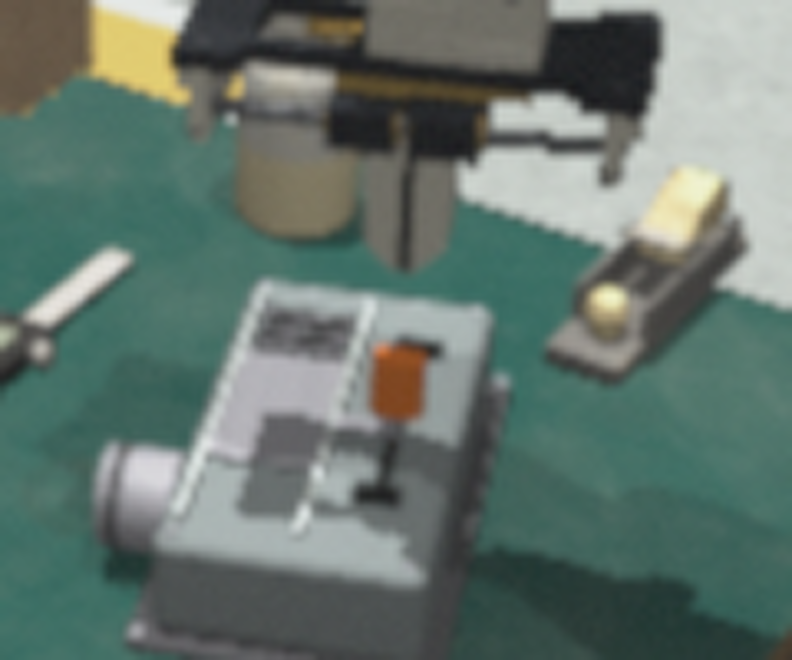

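The scene crop shows the paddle at (400,382), with the shut fingertips at (405,265) beyond and above it. I'll add clearance on the +y side and go down.

Emit:
jog_arm --commands "1 0.004 0.024 0 0 0 0; 1 0 0 -0.07 0 0 0; 1 0 0 -0.07 0 0 0; 1 0 0 -0.07 0 0 0; 1 0 0 0 0 0 0"

```text
clock: 2.8
position: [0.4594, -0.0831, 0.0758]
ee_rot: [-3.088, -0.571, 0.004]
force: [-0.7, -0.3, 0.6]
width: 0.004
```

Emit:
jog_arm --commands "1 0 0 0 0 0 0; 1 0 0 0 0 0 0; 1 0 0 0 0 0 0; 1 0 0 0 0 0 0; 1 0 0 0 0 0 0"

```text
clock: 3.3
position: [0.4608, -0.0837, 0.0775]
ee_rot: [3.089, 0.57, 0.001]
force: [-0.0, -0.1, 0.1]
width: 0.003
```

Emit:
jog_arm --commands "1 0.0024 -0.0062 0 0 0 0; 1 0.0024 -0.0062 0 0 0 0; 1 0.0024 -0.0062 0 0 0 0; 1 0.0024 -0.0062 0 0 0 0; 1 0.0024 -0.0062 0 0 0 0"

```text
clock: 3.8
position: [0.4642, -0.0931, 0.077]
ee_rot: [-3.089, -0.57, 0.0]
force: [0.0, 0.2, -0.9]
width: 0.004
```

Emit:
jog_arm --commands "1 0.0012 -0.0031 0 0 0 0; 1 0.0012 -0.0031 0 0 0 0; 1 0.0012 -0.0031 0 0 0 0; 1 0.0012 -0.0031 0 0 0 0; 1 0 0 0 0 0 0"

```text
clock: 4.3
position: [0.4656, -0.0967, 0.077]
ee_rot: [3.089, 0.571, 0.0]
force: [-0.2, -0.7, -0.4]
width: 0.005
```

Emit:
jog_arm --commands "1 0.0012 -0.0031 0 0 0 0; 1 0.0012 -0.0031 0 0 0 0; 1 0.0012 -0.0031 0 0 0 0; 1 0 0 0 0 0 0; 1 0 0 0 0 0 0"

```text
clock: 4.8
position: [0.4666, -0.0994, 0.077]
ee_rot: [-3.089, -0.571, -0.0]
force: [-0.2, -1.4, 0.6]
width: 0.007
```

Emit:
jog_arm --commands "1 0.0012 -0.0031 0 0 0 0; 1 0.0012 -0.0031 0 0 0 0; 1 0 0 0 0 0 0; 1 0 0 0 0 0 0; 1 0 0 0 0 0 0"

```text
clock: 5.3
position: [0.4673, -0.1012, 0.077]
ee_rot: [3.089, 0.571, -0.0]
force: [0.6, 1.2, 0.9]
width: 0.006
```

Emit:
jog_arm --commands "1 0.0012 -0.0031 0 0 0 0; 1 0.0012 -0.0031 0 0 0 0; 1 0 0 0 0 0 0; 1 0 0 0 0 0 0; 1 0 0 0 0 0 0"

```text
clock: 5.8
position: [0.468, -0.1031, 0.077]
ee_rot: [-3.089, -0.571, 0.0]
force: [0.2, 1.2, -0.2]
width: 0.001
```

```bash
cat >> h.py <<'E'
C=np.array([.474,-.119]);ex=np.array([.930,.367]);ey=np.array([-.367,.930])
def look(fn=None):
    d=snap("scene",fn,(330,160,410,240),7.5); W=world(d)
    hsv=cv2.cvtColor(d["pixels"],cv2.COLOR_RGB2HSV)
    m=(abs(W[...,0]-.47)<.06)&(abs(W[...,1]+.11)<.07)&(hsv[...,1]>150)&(hsv[...,0]<20)&(W[...,2]>.068)&(W[...,2]<.11)
    r=W[m][:,:2]-C; top=W[m][:,2]>.097; v,u=np.nonzero(m)
    print(m.sum(),"ey",np.percentile(r@ey,[2,50,98]).round(4),"top",top.sum(),(r[top]@ey).mean().round(4),"px",u.min(),u.max(),v.min(),v.max())
    s=status.observe(); p=s["position"]; q=p[:2]-C
    print("tcp slide y",(q@ey).round(4),"x",(q@ex).round(4),"z",p[2].round(4),"F along y",(s["force"][:2]@ey).round(2),"t",s["clock"])
E
python3 -c "from h import *; look('c5.png')"
```

```text
39 ey [0.0102 0.0137 0.0186] top 1 0.0169 px 367 373 196 202
tcp slide y 0.017 x 0.0003 z 0.077 F along y 0.48 t 5.85
```

View pics/c5.png

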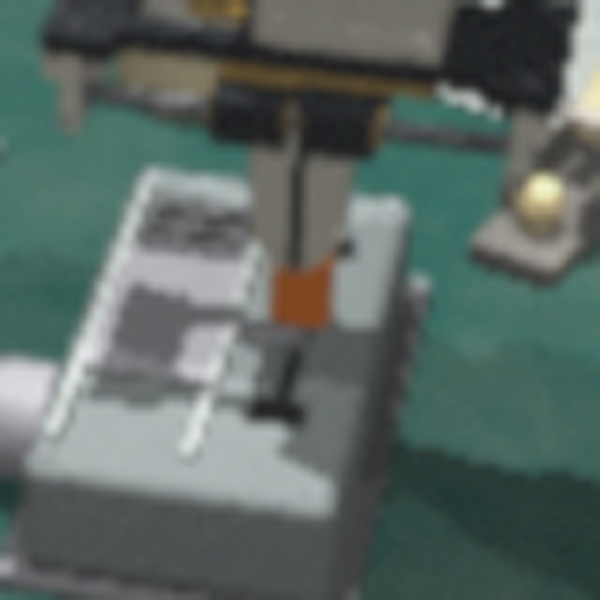

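The paddle face is visible under the fingertips at (302,300) and hasn't visibly moved. I'll measure the finger thickness from depth.

```bash
python3 - <<'E'
from h import *
d=snap("scene"); W=world(d); r=W[...,:2]-C; y=r@ey; x=r@ex
hsv=cv2.cvtColor(d["pixels"],cv2.COLOR_RGB2HSV)
for v in range(178,212,2):
    print(v,[(u,*(1000*np.array([x[v,u],y[v,u],W[v,u,2]])).round().astype(int),hsv[v,u,1]) for u in (367,370,372)])
E
```

```text
178 [(367, np.int64(4), np.int64(54), np.int64(181), np.uint8(25)), (370, np.int64(-4), np.int64(57), np.int64(184), np.uint8(12)), (372, np.int64(-9), np.int64(55), np.int64(183), np.uint8(22))]
180 [(367, np.int64(5), np.int64(52), np.int64(173), np.uint8(19)), (370, np.int64(-4), np.int64(53), np.int64(175), np.uint8(14)), (372, np.int64(-9), np.int64(54), np.int64(177), np.uint8(12))]
182 [(367, np.int64(8), np.int64(25), np.int64(149), np.uint8(23)), (370, np.int64(0), np.int64(21), np.int64(148), np.uint8(23)), (372, np.int64(-6), np.int64(27), np.int64(153), np.uint8(23))]
184 [(367, np.int64(8), np.int64(27), np.int64(144), np.uint8(25)), (370, np.int64(-1), np.int64(28), np.int64(146), np.uint8(19)), (372, np.int64(-7), np.int64(28), np.int64(146), np.uint8(23))]
186 [(367, np.int64(7), np.int64(31), np.int64(140), np.uint8(23)), (370, np.int64(-1), np.int64(28), np.int64(139), np.uint8(18)), (372, np.int64(-7), np.int64(25), np.int64(138), np.uint8(23))]
188 [(367, np.int64(7), np.int64(28), np.int64(131), np.uint8(23)), (370, np.int64(-1), np.int64(23), np.int64(129), np.u
[... 1516 characters left out ...]
0, np.int64(-2), np.int64(11), np.int64(64), np.uint8(22)), (372, np.int64(-6), np.int64(-4), np.int64(55), np.uint8(26))]
206 [(367, np.int64(7), np.int64(6), np.int64(52), np.uint8(9)), (370, np.int64(-3), np.int64(12), np.int64(58), np.uint8(10)), (372, np.int64(-8), np.int64(6), np.int64(54), np.uint8(15))]
208 [(367, np.int64(5), np.int64(20), np.int64(55), np.uint8(16)), (370, np.int64(-4), np.int64(19), np.int64(55), np.uint8(14)), (372, np.int64(-10), np.int64(16), np.int64(55), np.uint8(14))]
210 [(367, np.int64(3), np.int64(30), np.int64(55), np.uint8(11)), (370, np.int64(-5), np.int64(27), np.int64(54), np.uint8(13)), (372, np.int64(-11), np.int64(25), np.int64(54), np.uint8(15))]
```

```bash
python3 - <<'E'
from h import *
d=snap("scene","c6.png",(330,160,410,240),7.5); R,t=d["R"],d["t"]; print("cam",-R.T@t)
def pr(X):
    c,_=cv2.projectPoints(np.array([X],float),cv2.Rodrigues(R)[0],t,d["camera_matrix"],np.array([d["k1"],0,0,0.])); return c.ravel().round(1)
print("c3 tip",pr([.459,-.091,.140]),"now",pr(status.observe()["position"]))
p=np.array([*(C+.008*ey),.101]);print("paddle at 8 top",pr(p),"bottom of +y face",pr([*(C+.015*ey),.067]))
for s in status.observe().items(): print(s)
E
```

```text
cam [-0.02017854  0.77378742  0.78711157]
c3 tip [370.6 186.5] now [369.  201.6]
paddle at 8 top [370.  193.2] bottom of +y face [369.1 204. ]
('clock', 5.95)
('joints', array([ 0.48156514,  0.40074948, -0.48051006,  2.03422001,  0.26325208,
        0.76542802,  0.20746134]))
('dq', array([ 6.94120459e-04,  6.23857306e-04, -2.19256724e-03,  7.63417089e-05,
        5.01065374e-04, -1.28485631e-04,  2.49079181e-04]))
('joint_efforts', array([ 8.42344511e-03, -5.26406372e+01, -5.08094430e+00, -2.32021397e+01,
       -3.84041725e-02,  5.49404032e-02, -1.93297819e-04]))
('position', array([ 0.46808729, -0.10306769,  0.07704031]))
('ee_rot', array([-3.08931626e+00, -5.70650888e-01, -1.00281303e-04]))
('force', array([ 0.33708915, -0.73329068, -0.06109004]))
('ft_torque', array([ 0.0209558 , -0.13562798, -0.01911508]))
('width', 0.0028422856125392263)
```

Projecting the reported TCP puts it about 6 px below the visible fingertips. When shut, the tips sit roughly 25 mm above the TCP, so they passed over the paddle without touching it. I'll back off, then measure where the tips really are.

Emit:
jog_arm --commands "1 -0.006 0.0155 0 0 0 0; 1 -0.006 0.0155 0 0 0 0; 1 -0.006 0.0155 0 0 0 0; 1 -0.006 0.0155 0 0 0 0; 1 0 0 0 0 0 0"

```text
clock: 6.45
position: [0.4606, -0.0836, 0.0771]
ee_rot: [-3.089, -0.573, 0.0]
force: [-0.5, -0.6, -0.6]
width: 0.006
```

```bash
cat >> h.py <<'E'
def grip():
    d=snap("scene"); W=world(d); r=W[...,:2]-C; y=r@ey; x=r@ex; z=W[...,2]
    s=status.observe(); p=s["position"]; q=p[:2]-C
    hsv=cv2.cvtColor(d["pixels"],cv2.COLOR_RGB2HSV)
    m=(abs(x-q@ex)<.12)&(y>q@ey-.0)&(y<q@ey+.06)&(z>.068)&(z<.25)&(hsv[...,1]<150)
    m[:, :335]=False
    for lo in np.arange(-.12,.12,.012):
        k=m&(x-q@ex>lo)&(x-q@ex<lo+.012)
        if k.sum(): i=np.sort(z[k])[:6]; print(round(lo,3),k.sum(),"lowest z",i.round(3),"y-tcp",np.median(y[k]-q@ey).round(3))
E
python3 - <<'E'
from h import *
grip(); look("c7.png")
E
```

```text
-0.096 71 lowest z [0.17  0.173 0.175 0.176 0.179 0.181] y-tcp 0.034
-0.084 79 lowest z [0.171 0.171 0.173 0.174 0.175 0.18 ] y-tcp 0.035
-0.072 57 lowest z [0.178 0.18  0.181 0.181 0.182 0.183] y-tcp 0.027
-0.06 66 lowest z [0.182 0.183 0.184 0.184 0.185 0.185] y-tcp 0.024
-0.048 96 lowest z [0.179 0.18  0.181 0.182 0.182 0.183] y-tcp 0.024
-0.036 118 lowest z [0.165 0.175 0.175 0.176 0.178 0.179] y-tcp 0.024
-0.024 155 lowest z [0.115 0.121 0.121 0.124 0.125 0.127] y-tcp 0.025
-0.012 179 lowest z [0.104 0.107 0.108 0.109 0.109 0.11 ] y-tcp 0.023
-0.0 196 lowest z [0.102 0.107 0.107 0.11  0.112 0.112] y-tcp 0.023
0.012 118 lowest z [0.117 0.119 0.12  0.122 0.123 0.126] y-tcp 0.025
0.024 49 lowest z [0.173 0.175 0.177 0.178 0.179 0.18 ] y-tcp 0.028
0.036 34 lowest z [0.178 0.181 0.182 0.183 0.183 0.184] y-tcp 0.027
0.048 33 lowest z [0.182 0.182 0.184 0.184 0.184 0.184] y-tcp 0.027
0.06 52 lowest z [0.178 0.18  0.183 0.183 0.184 0.184] y-tcp 0.028
0.072 86 lowest z [0.17  0.171 0.172 0.173 0.174 0.174] y-tcp 0.033
0.084 41 lowest z [0.172 0.173 0.175 0.18  0.187 0.189] y-tcp 0.033
15 ey [0.0115 0.0143 0.018 ] top 0 nan px 367 372 199 202
tcp slide y 0.037 x 0.0005 z 0.0771 F along y -0.36 t 6.55h.py:23: RuntimeWarning: Mean of empty slice.
  print(m.sum(),"ey",np.percentile(r@ey,[2,50,98]).round(4),"top",top.sum(),(r[top]@ey).mean().round(4),"px",u.min(),u.max(),v.min(),v.max())
  ret = ret.dtype.type(ret / rcount)
```

View pics/c7.png

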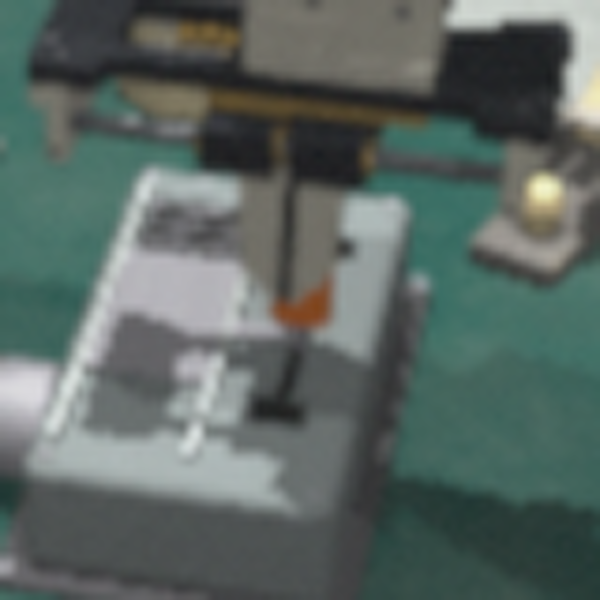

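The crop shows the fingertips ending at about (300,300). By depth they are at z ≈ 0.102, and everything else on the gripper is above 0.165. I'll lower 24 mm on the +y side.

Emit:
jog_arm --commands "1 0 0 -0.02 0 0 0; 1 0 0 -0.02 0 0 0; 1 0 0 -0.02 0 0 0; 1 0 0 -0.02 0 0 0; 1 0 0 0 0 0 0"

```text
clock: 7.05
position: [0.4602, -0.0844, 0.052]
ee_rot: [-3.089, -0.571, 0.002]
force: [1.1, -0.2, 0.4]
width: 0.003
```

Emit:
jog_arm --commands "1 0.0024 -0.0062 0 0 0 0; 1 0.0024 -0.0062 0 0 0 0; 1 0.0024 -0.0062 0 0 0 0; 1 0.0012 -0.0031 0 0 0 0; 1 0.0012 -0.0031 0 0 0 0"

```text
clock: 7.55
position: [0.4639, -0.0921, 0.0532]
ee_rot: [3.089, 0.57, 0.0]
force: [-0.3, 0.6, -0.9]
width: 0.007
```

```bash
python3 - <<'E' 2>/dev/null
from h import *
grip(); look()
E
```

```text
-0.096 66 lowest z [0.145 0.148 0.149 0.15  0.154 0.157] y-tcp 0.035
-0.084 74 lowest z [0.147 0.148 0.148 0.151 0.153 0.155] y-tcp 0.035
-0.072 56 lowest z [0.157 0.158 0.158 0.158 0.159 0.159] y-tcp 0.025
-0.06 82 lowest z [0.156 0.158 0.159 0.159 0.16  0.162] y-tcp 0.023
-0.048 144 lowest z [0.155 0.157 0.157 0.159 0.159 0.16 ] y-tcp 0.025
-0.036 144 lowest z [0.15  0.151 0.153 0.154 0.155 0.157] y-tcp 0.026
-0.024 183 lowest z [0.091 0.092 0.094 0.096 0.098 0.1  ] y-tcp 0.025
-0.012 190 lowest z [0.069 0.079 0.083 0.083 0.084 0.084] y-tcp 0.025
-0.0 209 lowest z [0.081 0.084 0.084 0.085 0.086 0.088] y-tcp 0.024
0.012 126 lowest z [0.094 0.095 0.1   0.103 0.107 0.111] y-tcp 0.026
0.024 49 lowest z [0.15  0.153 0.155 0.156 0.156 0.156] y-tcp 0.027
0.036 32 lowest z [0.158 0.158 0.159 0.159 0.16  0.161] y-tcp 0.026
0.048 29 lowest z [0.158 0.158 0.159 0.16  0.161 0.161] y-tcp 0.026
0.06 51 lowest z [0.158 0.159 0.159 0.16  0.161 0.162] y-tcp 0.027
0.072 80 lowest z [0.145 0.146 0.148 0.15  0.15  0.15 ] y-tcp 0.03
0.084 50 lowest z [0.149 0.155 0.156 0.159 0.163 0.166] y-tcp 0.033
```

Emit:
jog_arm --commands "1 0.0012 -0.0031 0 0 0 0; 1 0.0012 -0.0031 0 0 0 0; 1 0 0 0 0 0 0; 1 0 0 0 0 0 0; 1 0 0 0 0 0 0"

```text
clock: 8.15
position: [0.4645, -0.0937, 0.053]
ee_rot: [-3.089, -0.571, -0.0]
force: [-0.1, 0.6, 0.2]
width: 0.009
```

Emit:
jog_arm --commands "1 0.0012 -0.0031 0 0 0 0; 1 0.0012 -0.0031 0 0 0 0; 1 0 0 0 0 0 0; 1 0 0 0 0 0 0; 1 0 0 0 0 0 0"

```text
clock: 8.65
position: [0.4652, -0.0955, 0.053]
ee_rot: [-3.089, -0.571, -0.0]
force: [-1.4, 1.8, 0.9]
width: 0.006
```

Emit:
jog_arm --commands "1 0.0012 -0.0031 0 0 0 0; 1 0.0012 -0.0031 0 0 0 0; 1 0 0 0 0 0 0; 1 0 0 0 0 0 0; 1 0 0 0 0 0 0"

```text
clock: 9.15
position: [0.4654, -0.0962, 0.053]
ee_rot: [-3.088, -0.572, 0.001]
force: [-2.9, 6.5, 4.2]
width: 0.002
```

Emit:
jog_arm --commands "1 0.0012 -0.0031 0 0 0 0; 1 0.0012 -0.0031 0 0 0 0; 1 0 0 0 0 0 0; 1 0 0 0 0 0 0; 1 0 0 0 0 0 0"

```text
clock: 9.65
position: [0.4663, -0.0984, 0.053]
ee_rot: [-3.088, -0.572, 0.001]
force: [-2.3, 4.6, 2.0]
width: 0.009
```

Contact came at tcp slide-y ≈ 0.025, which matches a lever at 0.048. I'll keep pushing gently toward the closed end.

Emit:
jog_arm --commands "1 0.0018 -0.0047 0 0 0 0; 1 0.0018 -0.0047 0 0 0 0; 1 0.0018 -0.0047 0 0 0 0; 1 0.0018 -0.0047 0 0 0 0; 1 0 0 0 0 0 0"

```text
clock: 10.15
position: [0.469, -0.1059, 0.053]
ee_rot: [3.089, 0.569, 0.0]
force: [0.6, 1.0, 0.3]
width: 0.003
```

Emit:
jog_arm --commands "1 0.0018 -0.0047 0 0 0 0; 1 0.0018 -0.0047 0 0 0 0; 1 0.0018 -0.0047 0 0 0 0; 1 0.0018 -0.0047 0 0 0 0; 1 0 0 0 0 0 0"

```text
clock: 10.65
position: [0.4709, -0.1105, 0.053]
ee_rot: [-3.089, -0.571, 0.0]
force: [-0.8, 0.8, 0.9]
width: 0.004
```

Emit:
jog_arm --commands "1 0.0018 -0.0047 0 0 0 0; 1 0.0018 -0.0047 0 0 0 0; 1 0.0018 -0.0047 0 0 0 0; 1 0.0018 -0.0047 0 0 0 0; 1 0 0 0 0 0 0"

```text
clock: 11.15
position: [0.4729, -0.1158, 0.053]
ee_rot: [-3.089, -0.572, 0.0]
force: [-0.4, 2.8, 1.7]
width: 0.006
```

Emit:
jog_arm --commands "1 0.0018 -0.0047 0 0 0 0; 1 0.0018 -0.0047 0 0 0 0; 1 0.0018 -0.0047 0 0 0 0; 1 0.0018 -0.0047 0 0 0 0; 1 0 0 0 0 0 0"

```text
clock: 11.65
position: [0.4754, -0.1226, 0.053]
ee_rot: [3.089, 0.569, 0.0]
force: [0.2, -0.7, 0.4]
width: 0.005
```

```bash
python3 -c "from h import *; look()" 2>/dev/null
```

Emit:
jog_arm --commands "1 0.0018 -0.0047 0 0 0 0; 1 0.0018 -0.0047 0 0 0 0; 1 0.0018 -0.0047 0 0 0 0; 1 0 0 0 0 0 0; 1 0 0 0 0 0 0"

```text
clock: 12.2
position: [0.4767, -0.1257, 0.053]
ee_rot: [-3.089, -0.571, 0.0]
force: [-1.5, 3.5, 1.2]
width: 0.003
```

Emit:
jog_arm --commands "1 0.0018 -0.0047 0 0 0 0; 1 0.0018 -0.0047 0 0 0 0; 1 0.0018 -0.0047 0 0 0 0; 1 0.0018 -0.0047 0 0 0 0; 1 0.0018 -0.0047 0 0 0 0"

```text
clock: 12.7
position: [0.4797, -0.1332, 0.0531]
ee_rot: [3.089, 0.571, 0.0]
force: [-0.6, 0.7, 0.3]
width: 0.002
```

Emit:
jog_arm --commands "1 0.0012 -0.0031 0 0 0 0; 1 0.0012 -0.0031 0 0 0 0; 1 0.0012 -0.0031 0 0 0 0; 1 0.0012 -0.0031 0 0 0 0; 1 0 0 0 0 0 0"

```text
clock: 13.2
position: [0.4811, -0.1372, 0.053]
ee_rot: [3.089, 0.57, 0.0]
force: [-0.8, 0.0, -0.7]
width: 0.004
```

Emit:
jog_arm --commands "1 0.0012 -0.0031 0 0 0 0; 1 0.0012 -0.0031 0 0 0 0; 1 0.0006 -0.0016 0 0 0 0; 1 0 0 0 0 0 0; 1 0 0 0 0 0 0"

```text
clock: 13.7
position: [0.482, -0.1393, 0.053]
ee_rot: [-3.089, -0.571, -0.0]
force: [-0.2, -0.2, -0.5]
width: 0.007
```

Emit:
jog_arm --commands "1 0.0012 -0.0031 0 0 0 0; 1 0 0 0 0 0 0; 1 0 0 0 0 0 0; 1 0 0 0 0 0 0; 1 0 0 0 0 0 0"

```text
clock: 14.2
position: [0.4823, -0.1402, 0.0531]
ee_rot: [3.089, 0.571, 0.0]
force: [0.1, -0.9, 0.8]
width: 0.007
```

Emit:
jog_arm --commands "1 0.0012 -0.0031 0 0 0 0; 1 0 0 0 0 0 0; 1 0 0 0 0 0 0; 1 0 0 0 0 0 0; 1 0 0 0 0 0 0"

```text
clock: 14.7
position: [0.4824, -0.1406, 0.053]
ee_rot: [-3.089, -0.571, 0.0]
force: [-1.8, 4.5, 3.0]
width: 0.001
```

Contact at slide-y ≈ -0.023 is the closed end. I'll add one light push to feel the stop, then back off.

Emit:
jog_arm --commands "1 0.0012 -0.0031 0 0 0 0; 1 0 0 0 0 0 0; 1 0 0 0 0 0 0; 1 0 0 0 0 0 0; 1 0 0 0 0 0 0"

```text
clock: 15.2
position: [0.4826, -0.1409, 0.053]
ee_rot: [-3.088, -0.572, 0.001]
force: [-3.8, 6.9, 5.8]
width: 0.003
```

Emit:
jog_arm --commands "1 0.0006 -0.0016 0 0 0 0; 1 0 0 0 0 0 0; 1 0 0 0 0 0 0; 1 0 0 0 0 0 0; 1 0 0 0 0 0 0"

```text
clock: 15.7
position: [0.4826, -0.141, 0.053]
ee_rot: [-3.087, -0.572, 0.001]
force: [-4.0, 7.6, 5.7]
width: 0.007
```

Emit:
jog_arm --commands "1 -0.0075 0.0186 0 0 0 0; 1 -0.0075 0.0186 0 0 0 0; 1 0 0 0.05 0 0 0; 1 0 0 0.05 0 0 0; 1 0 0 0.05 0 0 0"

```text
clock: 16.2
position: [0.4787, -0.1316, 0.0985]
ee_rot: [3.089, 0.57, 0.0]
force: [0.9, -0.2, 0.7]
width: 0.003
```

Emit:
jog_arm --commands "1 0 0 0.02 0 0 0; 1 0.018 -0.0457 0 0 0 0; 1 0.018 -0.0457 0 0 0 0; 1 0.018 -0.0457 0 0 0 0; 1 0.018 -0.0457 0 0 0 0"

```text
clock: 16.7
position: [0.5004, -0.1881, 0.1033]
ee_rot: [-3.089, -0.569, 0.001]
force: [0.9, -0.0, -0.3]
width: 0.001
```

Emit:
jog_arm --commands "1 0 0 0 0 0 0; 1 0 0 0 0 0 0; 1 0 0 0 0 0 0; 1 0 0 0 0 0 0; 1 0 0 0 0 0 0"

```text
clock: 17.2
position: [0.5002, -0.1857, 0.1041]
ee_rot: [3.089, 0.572, 0.0]
force: [-0.6, -0.1, 0.3]
width: 0.01
```

```bash
sed -i 's/(abs(W\[...,1\]+.11)<.07)/(abs(W[...,1]+.12)<.09)/' h.py; python3 -c "
from h import *
look('c8.png')"
```

```text
59 ey [-0.044  -0.0345 -0.0298] top 18 -0.0377 px 369 376 184 193
tcp slide y -0.0718 x -0.0001 z 0.1041 F along y -1.06 t 17.25
```

View pics/c8.png

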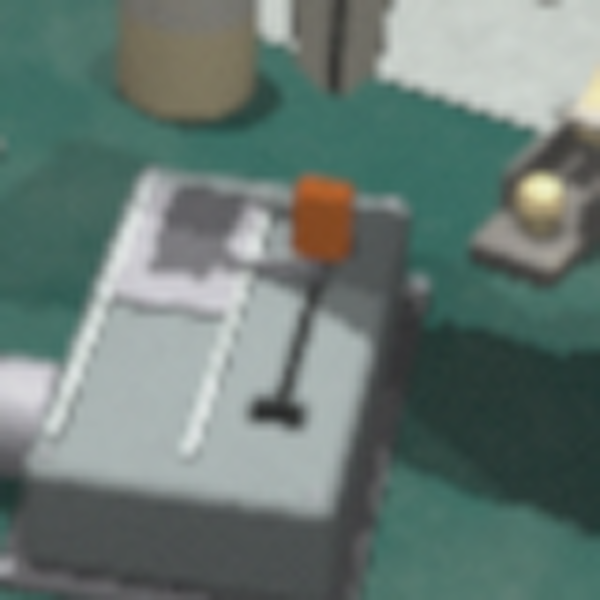

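The paddle now sits at the closed end, at (325,218), and depth shows it shifted 47 mm. The fingertips are behind it on the -y side, so I'll lower and push the other way.

Emit:
jog_arm --commands "1 0 0 -0.045 0 0 0; 1 0 0 -0.045 0 0 0; 1 0 0 -0.045 0 0 0; 1 0 0 -0.035 0 0 0; 1 0 0 0 0 0 0"

```text
clock: 17.75
position: [0.4989, -0.1858, 0.0509]
ee_rot: [-3.088, -0.571, 0.005]
force: [0.3, 0.2, -0.3]
width: 0.006
```

Emit:
jog_arm --commands "1 -0.0024 0.0062 0 0 0 0; 1 -0.0024 0.0062 0 0 0 0; 1 -0.0024 0.0062 0 0 0 0; 1 -0.0024 0.0062 0 0 0 0; 1 -0.0024 0.0062 0 0 0 0"

```text
clock: 18.25
position: [0.4968, -0.1768, 0.0534]
ee_rot: [3.089, 0.571, 0.001]
force: [-0.1, -0.1, -1.1]
width: 0.006
```

Emit:
jog_arm --commands "1 -0.0012 0.0031 0 0 0 0; 1 -0.0012 0.0031 0 0 0 0; 1 -0.0012 0.0031 0 0 0 0; 1 0 0 0 0 0 0; 1 0 0 0 0 0 0"

```text
clock: 18.75
position: [0.4956, -0.1742, 0.053]
ee_rot: [3.089, 0.571, 0.0]
force: [-0.4, -0.9, -0.2]
width: 0.003
```

Emit:
jog_arm --commands "1 -0.0012 0.0031 0 0 0 0; 1 0 0 0 0 0 0; 1 0 0 0 0 0 0; 1 0 0 0 0 0 0; 1 0 0 0 0 0 0"

```text
clock: 19.25
position: [0.4954, -0.1736, 0.053]
ee_rot: [3.089, 0.57, 0.0]
force: [1.0, -3.9, -2.4]
width: 0.002
```

Contact is at slide-y ≈ -0.059, with the lever at 0. Snaps are due at tcp -0.051, -0.035 and -0.019, and the limit is about -0.012. Click 1:

Emit:
jog_arm --commands "1 -0.0012 0.0031 0 0 0 0; 1 -0.0012 0.0031 0 0 0 0; 1 -0.0012 0.0031 0 0 0 0; 1 -0.0012 0.0031 0 0 0 0; 1 0 0 0 0 0 0"

```text
clock: 19.75
position: [0.4941, -0.1703, 0.0531]
ee_rot: [3.089, 0.569, 0.001]
force: [1.8, -4.5, -3.0]
width: 0.004
```

Emit:
jog_arm --commands "1 -0.0012 0.0031 0 0 0 0; 1 -0.0012 0.0031 0 0 0 0; 1 -0.0012 0.0031 0 0 0 0; 1 -0.0012 0.0031 0 0 0 0; 1 0 0 0 0 0 0"

```text
clock: 20.25
position: [0.4921, -0.1648, 0.053]
ee_rot: [-3.088, -0.572, 0.001]
force: [-0.6, -0.5, 0.5]
width: 0.001
```

Emit:
jog_arm --commands "1 -0.0012 0.0031 0 0 0 0; 1 -0.0012 0.0031 0 0 0 0; 1 0 0 0 0 0 0; 1 0 0 0 0 0 0; 1 0 0 0 0 0 0"

```text
clock: 20.75
position: [0.4917, -0.1639, 0.053]
ee_rot: [-3.089, -0.571, -0.0]
force: [-0.3, 0.6, 0.3]
width: 0.003
```

```bash
python3 -c "from h import *; look()"
```

```text
67 ey [-0.0258 -0.0181 -0.0125] top 19 -0.0213 px 368 375 187 196
tcp slide y -0.0483 x -0.0 z 0.0531 F along y -0.1 t 20.8
```

Click 1 is confirmed: the paddle moved 16.4 mm. Now click 2.

Emit:
jog_arm --commands "1 -0.0012 0.0031 0 0 0 0; 1 -0.0012 0.0031 0 0 0 0; 1 -0.0012 0.0031 0 0 0 0; 1 -0.0012 0.0031 0 0 0 0; 1 -0.0012 0.0031 0 0 0 0"

```text
clock: 21.3
position: [0.4898, -0.1591, 0.053]
ee_rot: [-3.089, -0.571, 0.0]
force: [0.0, -0.5, -0.6]
width: 0.005
```

Emit:
jog_arm --commands "1 -0.0012 0.0031 0 0 0 0; 1 -0.0012 0.0031 0 0 0 0; 1 -0.0012 0.0031 0 0 0 0; 1 -0.0012 0.0031 0 0 0 0; 1 -0.0012 0.0031 0 0 0 0"

```text
clock: 21.8
position: [0.4889, -0.1567, 0.0532]
ee_rot: [3.087, 0.568, 0.002]
force: [3.8, -7.7, -3.9]
width: 0.008
```

Emit:
jog_arm --commands "1 -0.0012 0.0031 0 0 0 0; 1 -0.0012 0.0031 0 0 0 0; 1 -0.0012 0.0031 0 0 0 0; 1 -0.0012 0.0031 0 0 0 0; 1 0 0 0 0 0 0"

```text
clock: 22.3
position: [0.4863, -0.1501, 0.053]
ee_rot: [-3.088, -0.571, 0.001]
force: [-0.2, -0.2, -0.4]
width: 0.007
```

```bash
python3 -c "from h import *; look()"
```

```text
65 ey [-0.0164 -0.0075 -0.0037] top 16 -0.0103 px 368 375 189 198
tcp slide y -0.0335 x 0.0 z 0.053 F along y 0.61 t 22.35
```

Emit:
jog_arm --commands "1 0 0 0 0 0 0; 1 0 0 0 0 0 0; 1 0 0 0 0 0 0; 1 0 0 0 0 0 0; 1 0 0 0 0 0 0"

```text
clock: 22.85
position: [0.4866, -0.1509, 0.053]
ee_rot: [-3.089, -0.571, -0.0]
force: [-0.6, -0.4, 0.8]
width: 0.005
```

```bash
python3 -c "
from h import *
look('c9.png');look()"
```

```text
69 ey [-0.0109 -0.0017  0.0018] top 22 -0.0052 px 368 375 190 199
tcp slide y -0.0343 x 0.0 z 0.053 F along y -0.49 t 22.9
68 ey [-0.0114 -0.0028  0.0019] top 20 -0.0062 px 368 375 190 199
tcp slide y -0.0343 x 0.0 z 0.053 F along y -0.3 t 22.95
```

It has snapped into click 2; the earlier picture caught it mid-snap. Now click 3, with pauses.

Emit:
jog_arm --commands "1 -0.0012 0.0031 0 0 0 0; 1 -0.0012 0.0031 0 0 0 0; 1 -0.0012 0.0031 0 0 0 0; 1 -0.0012 0.0031 0 0 0 0; 1 -0.0012 0.0031 0 0 0 0"

```text
clock: 23.45
position: [0.4848, -0.1462, 0.0531]
ee_rot: [-3.089, -0.571, -0.0]
force: [0.1, 0.0, 0.0]
width: 0.004
```

Emit:
jog_arm --commands "1 -0.0012 0.0031 0 0 0 0; 1 -0.0012 0.0031 0 0 0 0; 1 -0.0012 0.0031 0 0 0 0; 1 -0.0012 0.0031 0 0 0 0; 1 -0.0012 0.0031 0 0 0 0"

```text
clock: 23.95
position: [0.4837, -0.1432, 0.0532]
ee_rot: [3.088, 0.569, 0.002]
force: [4.3, -7.8, -4.2]
width: 0.008
```

Emit:
jog_arm --commands "1 -0.0012 0.0031 0 0 0 0; 1 -0.0012 0.0031 0 0 0 0; 1 -0.0012 0.0031 0 0 0 0; 1 0 0 0 0 0 0; 1 0 0 0 0 0 0"

```text
clock: 24.45
position: [0.4822, -0.1395, 0.0531]
ee_rot: [3.089, 0.57, 0.001]
force: [2.5, -5.0, -2.0]
width: 0.005
```

Emit:
jog_arm --commands "1 -0.0012 0.0031 0 0 0 0; 1 0 0 0 0 0 0; 1 0 0 0 0 0 0; 1 0 0 0 0 0 0; 1 0 0 0 0 0 0"

```text
clock: 24.95
position: [0.4815, -0.1373, 0.053]
ee_rot: [-3.089, -0.571, 0.0]
force: [-1.2, -0.2, 0.2]
width: 0.005
```

```bash
python3 -c "
from h import *
look();look()"
```

```text
65 ey [-0.0034  0.0048  0.0097] top 18 0.0016 px 367 374 191 201
tcp slide y -0.0198 x 0.0002 z 0.053 F along y 0.56 t 25.0
65 ey [-0.0043  0.0051  0.0098] top 20 0.0025 px 367 373 191 201
tcp slide y -0.0199 x 0.0002 z 0.053 F along y 0.24 t 25.05
```

It's balanced just at the snap point. A 1 mm nudge, then wait.

Emit:
jog_arm --commands "1 -0.0012 0.0031 0 0 0 0; 1 0 0 0 0 0 0; 1 0 0 0 0 0 0; 1 0 0 0 0 0 0; 1 0 0 0 0 0 0"

```text
clock: 25.55
position: [0.4812, -0.1369, 0.053]
ee_rot: [-3.089, -0.571, -0.0]
force: [0.5, -0.0, -0.1]
width: 0.005
```

```bash
python3 -c "
from h import *
look();look()"
```

```text
65 ey [-0.0039  0.0053  0.0104] top 20 0.0033 px 367 373 191 201
tcp slide y -0.0193 x 0.0001 z 0.053 F along y -0.19 t 25.6
66 ey [-0.0033  0.0053  0.0089] top 17 0.0017 px 367 374 191 201
tcp slide y -0.0192 x 0.0001 z 0.053 F along y 1.07 t 25.65
```

Emit:
jog_arm --commands "1 -0.0012 0.0031 0 0 0 0; 1 0 0 0 0 0 0; 1 0 0 0 0 0 0; 1 0 0 0 0 0 0; 1 0 0 0 0 0 0"

```text
clock: 26.15
position: [0.4808, -0.136, 0.053]
ee_rot: [-3.089, -0.571, 0.0]
force: [-0.4, 0.1, 0.8]
width: 0.003
```

```bash
python3 -c "
from h import *
look();look()"
```

```text
68 ey [0.0051 0.0136 0.0172] top 19 0.0113 px 367 373 193 202
tcp slide y -0.0183 x 0.0001 z 0.0531 F along y -0.23 t 26.2
67 ey [0.0052 0.0135 0.018 ] top 19 0.0114 px 367 373 193 202
tcp slide y -0.0183 x 0.0001 z 0.053 F along y -0.55 t 26.25
```

The lever snapped into the third notch (top at 0.0113, expected about 0.0103). I'll back away and lift clear.

Emit:
jog_arm --commands "1 0.01 -0.025 0 0 0 0; 1 0.01 -0.025 0 0 0 0; 1 0.01 -0.025 0 0 0 0; 1 0 0 0.1 0 0 0; 1 0 0 0.1 0 0 0"

```text
clock: 26.75
position: [0.4893, -0.1593, 0.1131]
ee_rot: [-3.088, -0.569, 0.003]
force: [0.5, -1.0, -0.7]
width: 0.009
```

Emit:
jog_arm --commands "1 0 0 0.1 0 0 0; 1 0 0 0.1 0 0 0; 1 0 0 0.1 0 0 0; 1 0 0 0 0 0 0; 1 0 0 0 0 0 0"

```text
clock: 27.25
position: [0.4902, -0.1593, 0.2035]
ee_rot: [3.089, 0.569, 0.002]
force: [-0.1, -0.3, -0.7]
width: 0.007
```

Emit:
jog_arm --commands "1 0 0 0 0 0 0; 1 0 0 0 0 0 0; 1 0 0 0 0 0 0; 1 0 0 0 0 0 0; 1 0 0 0 0 0 0"

```text
clock: 27.75
position: [0.4898, -0.1584, 0.2028]
ee_rot: [-3.089, -0.571, 0.001]
force: [-0.8, -0.9, -0.1]
width: 0.007
```

```bash
python3 -c "
from h import *
look();look();snap('scene','c10.png',(290,110,450,260),5)"
```

```text
69 ey [0.0047 0.0133 0.0183] top 22 0.0106 px 367 374 193 202
tcp slide y -0.0425 x 0.0002 z 0.2029 F along y -0.56 t 27.8
69 ey [0.004  0.0133 0.0175] top 23 0.0107 px 367 374 193 202
tcp slide y -0.0425 x 0.0002 z 0.2029 F along y -0.07 t 27.85
```

View pics/c10.png

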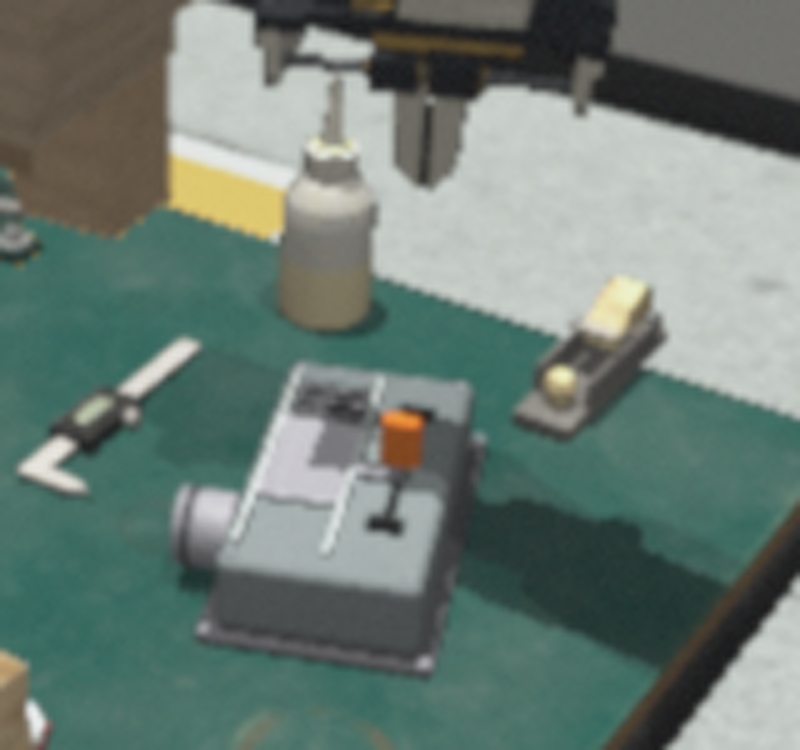

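The hand is clear above at (430,180), the paddle is at (403,440) and holding steady at the third notch, and the bottle, plane and caliper look undisturbed. I'll hand in.

```bash
python3 -c "
from h import *
print(arm.sign_off())"
```

```text
the job is handed in; nothing more can be done
None
```

The lever is seated in the third notch from the closed end, and the job is handed in with the hand clear. I pushed it back to the closed stop at about 8–9 N, then forward click by click with the shut fingertips, and never pinched it.

- **Lever position:** from the closed reading, the paddle moved 16.4, then about 32, then 48.4 mm. It stayed steady at 48.4 mm after the hand withdrew, against 48 mm nominal. None of the readings I took showed it past the third notch.
- **Surroundings:** the last picture shows the bottle, plane and caliper standing as before. I did not re-check the basket or sanding block, but they were well away from the work.
- **Forces and time:** the highest contact force I read was about 10 N. The job took about 28 s of the 58 s allowed.
- **What disagreed:** the shut fingertips sit about 25 mm above the reported tool point. My first pass therefore went over the paddle without touching it; I saw this in the pictures and lowered the hand. On the third click the lever also hung at the snap point until two more 1 mm nudges.

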